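# Walk the loaded bits box into its parking place

## Robot

A 6-joint arm with a two-finger parallel gripper is mounted at the origin on the work surface. World frame = base frame: x ahead of the robot, y to its left, z up, the work surface at z = 0. Lengths are in m, angles in degrees, forces in N, time in s.
With the tool pointing down it reaches from about 0.35 to 0.925 m from the base axis. Payload 6.4 kg.
Tool frame: the origin (TCP) lies between the finger pads; the fingertips stand env.tip_extent ahead of it and the grasp point (between the pads) lies 6 mm ahead of it (env.tip_extent is the distance from the TCP to the fingertips, in m); z points along the fingers, y is the direction in which the jaws open and shut (so a half turn about z gives the same grasp; the last joint's range is limited). The gripper opens to 85 mm and grips with 20 to 120 N. Pads are 22 mm wide; open, the fingers measure 114 mm over their backs; the gripper's body (76 mm by 85 mm) begins 54 mm behind the grasp point. The pads swing forward as they close: fully open they stand 13 mm farther back than shut.
Start: joints at [-74.548, 14.043, 89.255, -0, 76.702, -9.975], TCP at [0.279, -0.587, 0.256] pointing down, gripper open.
Joint ranges: [-179.41, 179.41], [-58.25, 129.5], [7.25, 145.43], [-54.29, 234.29], [11.92, 165.04], [-157.13, 157.13]. Speed limits (degrees/s): [147.25, 147.25, 180, 180, 180, 180].

## Interface

Orientations are given as [roll, pitch, yaw] about the fixed x, y, z axes, in that order (R = Rz(yaw) Ry(pitch) Rx(roll)).
In Python, from bench import env, set_gripper, kin, cams, workorder gives the robot as it stands. The module is installed in compiled form; this text tells all that it offers. Calls block until the motion is done:
- env.move_ptp(position, orientation): joint-space move of the TCP to a pose.
- env.servo_line(position, max_speed=0.15, ori=None, guard=None): straight line of the TCP; ori=None keeps the orientation; max_speed is the mean speed in m/s. With guard (N) it stops when the force on the tool has changed by that much, and returns True; else False.
- env.movej(angles): joint-space move.
- set_gripper(opening, force=None): finger opening in m; force is the grip in N (None keeps the last); returns when the fingers have stopped.
- env.pause(seconds).
- kin.inverse_kinematics(position, orientation): joint angles nearest the present ones, or None.
- env.state(): the state.
- cams.camera(name): name is "side" or "top" or "wrist"; returns a dict with "image" (384x512x3 uint8, red, green, blue), "fx", "fy", "cx", "cy" (pixels), "extrinsics" (4x4, takes a point from camera to world coordinates). Camera axes: x right, y up, looking along -z (the intrinsics and any distortion apply to the point x, -y, -z); pixel columns grow to the right and rows downward; lengths in m; the calibration is good to about 2 mm. A picture is of the moment at which its call begins. There is no depth.
A pose or a line that the arm cannot do raises env.IKError and nothing moves.
- workorder.job_done(): hands the job in, once; it reports no verdict.
Trained networks look in a picture, given as the dict that the camera call returned (one of the last four; its "shot" number tells which), for a name from the list of things; names that differ only in an ending like _2 or _b are one class to them, and where a whole thing is asked for, a point or a joint stands for the part that bears it (a point fixed in the world has none). Each returns a list of dicts, best first, with "conf" (0 to 1); they miss things now and then, are a little off and sometimes report something else, mostly with a low value. They report only what shows in the picture. A call takes as long as a camera call. They do not tell look-alikes from the thing itself.
- cams.search_frame(thing, picture): "xy" ([column, row] as shares, 0 to 1, of the picture: columns of its width, rows of its height, amid what is visible of it).
- cams.regions_of(thing, picture): "mask" (384x512 bool, what is visible of it) and "xy" ([column, row] as shares, 0 to 1, of the picture: columns of its width, rows of its height, amid what is visible of it).
The state is a dict: "t": time; "q": joint angles; "joint_velocities": joint speeds; "effort": joint torques, N m; "tool_pos": TCP position; "tcp_rot": TCP orientation; "contact_force": force on the tool from outside, world axes, zero at the start; "moment": the same for the moment, N m; "finger_gap": finger opening in m.
Only numpy, scipy, OpenCV 4.12 (cv2) and the standard library are available. Lean on these libraries where they do the work, as an engineer would, in place of code of your own. Each camera call takes 0.05 s, during which the arm holds its last target.

## Task

Walk the full, lidded red bits box across the desk to the wooden back fence with short pushes on its two front corner posts in turn (left, right, left, right, and on if needed), never letting it swing more than about 20 degrees out of square with the fence and never pressing on the thin clear window between the posts. Press it firmly but gently, square and flush against the fence, and hold that for a moment; only then push it sideways along the fence, press it in the same way against the wooden side stop, and leave it flush against both. Do not lift or tip it, never shove it hard (60 N or more), and leave the brush jar and the small open box undisturbed.

Things in the scene. Friction and masses are not known exactly. Their poses are not given: they have to be found in the camera images.
- bits_box: the heavy closed red plastic bits box, loose, standing flat on the desk: 110 (x) x 170 (y) x 70 mm high, hidden load (about 0.5 to 0.95 kg). Origin at the centre of its underside; x points from its front (robot side) to its back, y to its left, z up. Too wide to grasp. Back face at x = +55 mm, sides at y = +-85 mm. Two corner posts and a window are on its front. It slides with dry friction (roughly 2 to 7 N) and stays where it is left; a push on one post also turns it
- post_left: left front corner post of the bits box, same red plastic, part of the box: 30 mm wide (y), from 3 to 48 mm above the desk, its pushing face stands 8 mm proud of the box front, at 63 mm in front of the box centre. Origin at the centre of the post, at box (-59, +70, 25.5) mm, axes as the box
- post_right: right front corner post of the bits box, the mirror of the left one; origin at box (-59, -70, 25.5) mm, axes as the box
- window: thin clear window on the box front between the posts, 108 mm wide, 55 mm high; its outer face is 6 mm behind the posts' pushing faces. Must not be pressed. Origin at its centre, at box (-56, 0, 35) mm
- fence: back fence, wooden bar screwed to the desk, 30 mm thick, 420 mm long (y), 50 mm high. Origin on the desk at the middle of its front face (towards the robot); x away from the robot, square to the face, y left along it. Rigid: bring the box on at 30 mm/s or less, feeling for contact; a press of 10 to 20 N at the wrist, held 0.2 s, is right here and at the side stop
- side_stop: wooden block screwed to the desk close in front of the fence, near its left or its right end: 90 (x) x 20 (y) x 45 mm high; axes parallel to the fence. Origin at the centre of its underside; the faces at y = +-10 mm are the stopping faces, the one towards the middle of the fence is used
- coaster: flat cork coaster fixed to the desk near the other end of the fence, 70 x 70 x 5 mm; it does not stop anything. Origin at the centre of its underside
- brush_jar: bystander: glass jar with brushes, 72 mm across, 180 mm high with the brushes; origin at the centre of its underside
- loose_box: bystander: small open red box, 90 x 80 x 45 mm; origin at the centre of its underside
Things that resemble listed ones, but are neither listed nor needed, are in the scene too. Leave any grey look-alike of the bits_box alone.

How it is judged:
By the outcome, as a careful person would: the job done as asked, in the order asked, and still so for the second after the job is handed in, with the robot touching nothing.
It also fails if it takes over 72 s, if anything falls off the work surface, if the arm or the gripper's body presses on something with over 40 N, if the wrist force passes 120 N, or if a joint passes its speed limit or range.

## Working session

There is one attempt and no reset: what is moved stays moved. The work goes in short steps, each a Python script; the robot and the scene stay as the last script left them, time stands still between calls to the robot, and variables do not carry over. Pictures are saved under pics/ and viewed, and the job is handed in when it is done.

```bash
ls; mkdir -p pics; python3 - <<'E'
from bench import env,set_gripper,kin,cams,workorder
import cv2,numpy as np
print(env.state(),env.tip_extent)
for n in ["side","top","wrist"]:
    p=cams.camera(n); cv2.imwrite(f"pics/a_{n}.png",p["image"][:,:,::-1])
    print(n,p["fx"],p["fy"],p["cx"],p["cy"],p["extrinsics"].round(4).tolist(),[k for k in p])
E
```

```text
pics
{'t': 0.0, 'q': array([-7.45485720e+01,  1.40829681e+01,  8.93248221e+01,  8.48077124e-04,
        7.67023379e+01, -9.97530073e+00]), 'joint_velocities': array([0.01477677, 0.08395508, 0.00490337, 0.10004498, 0.04211033,
       0.03552976]), 'effort': array([ 2.35831176e-03, -4.29505920e+01, -3.26125467e+01,  2.58388532e-06,
        5.30697842e-03, -1.59481186e-06]), 'tool_pos': array([ 0.27895108, -0.58653535,  0.25519396]), 'tcp_rot': array([-1.79891680e+02, -1.98892741e-02,  2.54265141e+01]), 'contact_force': array([-0.86673059, -0.1295923 , -0.1499836 ]), 'moment': array([-0.0092671 ,  0.02606366,  0.0159027 ]), 'finger_gap': 0.08530900977666762} 0.025
side 406.5787778038518 406.5787778038518 258.30673258766376 188.06077308432936 [[-0.994, 0.0745, -0.0802, 0.4454], [-0.1095, -0.6787, 0.7262, 0.9251], [-0.0003, 0.7307, 0.6827, 0.9113], [0.0, 0.0, 0.0, 1.0]] ['image', 'fx', 'fy', 'cx', 'cy', 'extrinsics', 'shot']
top 459.5102875426851 459.5102875426851 253.74742414177967 185.830272789229 [[0.0177, 0.9811, -0.1925, 0.3476], [-0.9998, 0.0169, -0.006, 0.0118], [-0.0026, 0.1925, 0.9813, 1.0985], [0.0, 0.0, 0.0, 1.0]] ['image', 'fx', 'fy', 'cx', 'cy', 'extrinsics', 'shot']
wrist 341.62349922473993 341.62349922473993 248.91490158973514 190.2460372136703 [[0.4289, 0.8597, 0.2775, 0.35], [-0.9033, 0.4092, 0.1287, -0.5536], [-0.0029, -0.3058, 0.9521, 0.3744], [0.0, 0.0, 0.0, 1.0]] ['image', 'fx', 'fy', 'cx', 'cy', 'extrinsics', 'shot']
```

View pics/a_top.png

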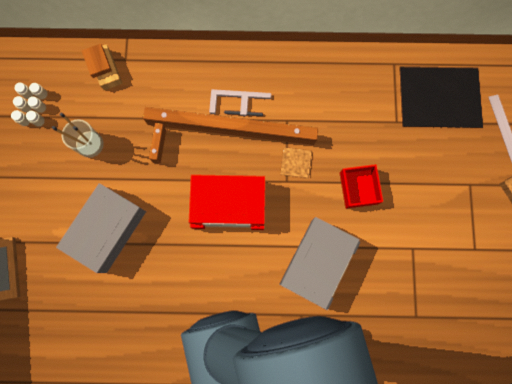

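View pics/a_side.png

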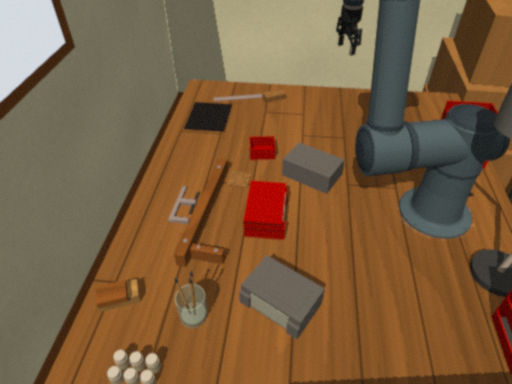

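Top view: the red bits_box is at (228,203). The grey look-alikes are at (100,230) and (320,262). The fence bar runs from (146,113) to (317,134). The side stop is on the left at (157,141), the coaster at (297,161), the jar at (82,140) and the loose box at (362,186). Next I'll measure the poses.

```bash
cat > h.py <<'E'
from bench import env,set_gripper,kin,cams,workorder
import cv2,numpy as np
from scipy.optimize import minimize
def proj(p,P):
    E=p["extrinsics"]; c=(np.asarray(P)-E[:3,3])@E[:3,:3]
    return np.c_[p["cx"]+p["fx"]*c[:,0]/-c[:,2], p["cy"]-p["fy"]*c[:,1]/-c[:,2]]
def ray(p,uv,z):
    E=p["extrinsics"]; uv=np.atleast_2d(uv)
    d=np.c_[(uv[:,0]-p["cx"])/p["fx"],-(uv[:,1]-p["cy"])/p["fy"],-np.ones(len(uv))]@E[:3,:3].T
    return E[:3,3]+d*((z-E[2,3])/d[:,2])[:,None]
def corners(lo,hi): return np.array([[x,y,z] for x in(lo[0],hi[0]) for y in(lo[1],hi[1]) for z in(lo[2],hi[2])])
SH={"bits_box":np.r_[corners((-.055,-.085,0),(.055,.085,.07)),corners((-.063,-.085,.003),(-.055,.085,.048))],
"fence":corners((0,-.21,0),(.03,.21,.05)),"side_stop":corners((-.045,-.01,0),(.045,.01,.045)),
"coaster":corners((-.035,-.035,0),(.035,.035,.005)),"loose_box":corners((-.045,-.04,0),(.045,.04,.045)),
"brush_jar":corners((-.036,-.036,0),(.036,.036,.18))}
def world(sh,x): 
    c,s=np.cos(x[2]),np.sin(x[2]); R=np.array([[c,-s,0],[s,c,0],[0,0,1]])
    return sh@R.T+[x[0],x[1],0]
S=4
def sil(p,sh,x):
    im=np.zeros((384*S,512*S),np.uint8)
    h=cv2.convexHull(((proj(p,world(sh,x))+.5)*S*16).astype(np.int32))
    cv2.fillConvexPoly(im,h,1,shift=4); return im
def fit(views,sh,x0):
    # views: list of (picture, mask)
    big=[(p,cv2.resize(m.astype(np.uint8),None,fx=S,fy=S,interpolation=cv2.INTER_NEAREST)) for p,m in views]
    def cost(v):
        x=[v[0],v[1],v[2]/5]
        return sum(1-(np.logical_and(a:=sil(p,sh,x),m).sum()/max(1,np.logical_or(a,m).sum())) for p,m in big)
    v0=np.array([x0[0],x0[1],x0[2]*5]); best=None
    for k in range(2):
        r=minimize(cost,v0,method="Nelder-Mead",options=dict(initial_simplex=v0+np.array([[0,0,0],[.02,0,0],[0,.02,0],[0,0,.4]])*(1 if k==0 else .3),xatol=1e-4,fatol=1e-5))
        v0=r.x
    return np.array([r.x[0],r.x[1],r.x[2]/5]),r.fun/len(views)
E
python3 - <<'E'
from h import *
import pickle
ps={n:cams.camera(n) for n in("top","side")}
out={}
for t in SH:
    for n,p in ps.items():
        r=cams.regions_of(t,p)
        for k,d in enumerate(r[:4]):
            m=d["mask"]; xy=np.array(d["xy"])*[512,384]
            w=ray(p,xy,SH[t][:,2].max() if t!="brush_jar" else .05)[0]
            print(t,n,k,round(d["conf"],2),xy.round(),m.sum(),w[:2].round(3))
        out[t,n]=[d["mask"] for d in r[:4]]
pickle.dump((ps,out),open("m.pkl","wb"))
print(env.state()["t"])
E
```

```text
bits_box top 0 0.97 [100. 231.] 4332 [0.44 0.36]
bits_box top 1 0.83 [225. 202.] 3984 [0.511 0.082]
bits_box top 2 0.58 [318. 263.] 4014 [ 0.379 -0.127]
bits_box side 0 0.85 [265. 210.] 2225 [0.514 0.12 ]
bits_box side 1 0.72 [310. 167.] 2070 [ 0.389 -0.088]
bits_box side 2 0.61 [281. 295.] 4107 [0.451 0.393]
fence top 0 0.68 [234. 126.] 3076 [0.697 0.067]
fence side 0 0.83 [200. 214.] 1722 [0.702 0.138]
side_stop top 0 0.92 [158. 141.] 461 [0.658 0.248]
side_stop side 0 0.84 [205. 255.] 500 [0.66  0.277]
coaster side 0 0.62 [240. 177.] 301 [ 0.619 -0.084]
loose_box top 0 0.87 [362. 186.] 1580 [ 0.557 -0.235]
loose_box top 1 0.43 [299. 163.] 808 [ 0.61  -0.087]
loose_box side 0 0.96 [262. 149.] 568 [ 0.557 -0.197]
loose_box side 1 0.72 [242. 178.] 310 [ 0.606 -0.036]
brush_jar top 0 0.72 [ 82. 136.] 1195 [0.667 0.428]
brush_jar side 0 0.56 [193. 306.] 1182 [0.657 0.433]
0.85
```

```bash
python3 - <<'E'
from h import *
import pickle
ps,out=pickle.load(open("m.pkl","rb"))
init={"bits_box":(.51,.08,0,1,0),"fence":(.69,.06,-.1,0,0),"side_stop":(.655,.25,-.1,0,0),"coaster":(.61,-.08,0,None,0),"loose_box":(.55,-.23,0,0,0)}
print("coaster top",ray(ps["top"],[297,162],.005)[0][:2].round(3))
vis={n:ps[n]["image"].copy() for n in ps}
for t,(x,y,a,kt,ks) in init.items():
    for vs in (["top"],["side"],["top","side"]):
        vw=[]
        for n in vs:
            k=kt if n=="top" else ks
            if k is not None: vw.append((ps[n],out[t,n][k]))
        if not vw: continue
        f,c=fit(vw,SH[t],(x,y,a)); print(t,vs,f[:2].round(4),np.degrees(f[2]).round(1),round(c,3))
    for n in vis:
        cv2.polylines(vis[n],[cv2.convexHull(proj(ps[n],world(SH[t],f)).astype(np.int32))],True,(0,255,255))
v=cv2.resize(vis["top"][80:260,50:400],None,fx=2.2,fy=2.2)[:,:,::-1]; cv2.imwrite("pics/b_top.png",v)
v=cv2.resize(vis["side"][120:340,80:360],None,fx=2.6,fy=2.6)[:,:,::-1]; cv2.imwrite("pics/b_side.png",v)
E
```

```text
coaster top [ 0.623 -0.086]
bits_box ['top'] [0.5204 0.0791] 0.3 0.047
bits_box ['side'] [0.5182 0.0817] 0.7 0.056
bits_box ['top', 'side'] [0.5195 0.0801] 0.6 0.057
fence ['top'] [0.6925 0.08  ] -6.3 0.055
fence ['side'] [0.6901 0.082 ] -6.3 0.071
fence ['top', 'side'] [0.6916 0.0799] -6.2 0.078
side_stop ['top'] [0.6613 0.2555] -5.9 0.103
side_stop ['side'] [0.6586 0.2566] -7.2 0.089
side_stop ['top', 'side'] [0.66   0.2556] -6.3 0.105
coaster ['side'] [ 0.622  -0.0815] -4.9 0.088
coaster ['top', 'side'] [ 0.622  -0.0815] -4.9 0.088
loose_box ['top'] [ 0.5627 -0.2363] 8.9 0.037
loose_box ['side'] [ 0.5595 -0.2327] 6.9 0.077
loose_box ['top', 'side'] [ 0.5614 -0.2359] 8.0 0.068
```

View pics/b_top.png

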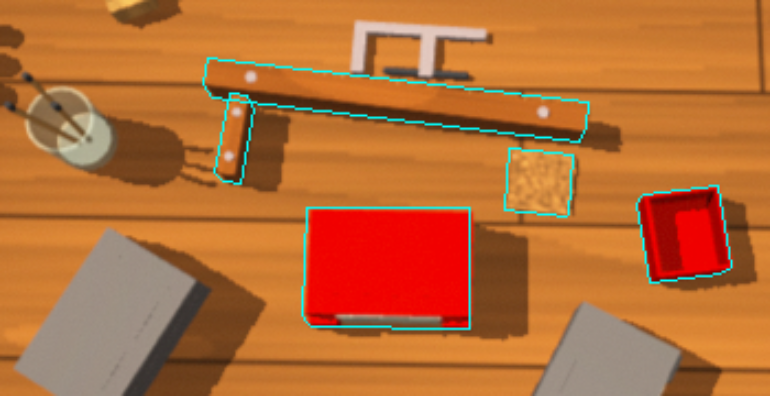

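View pics/b_side.png

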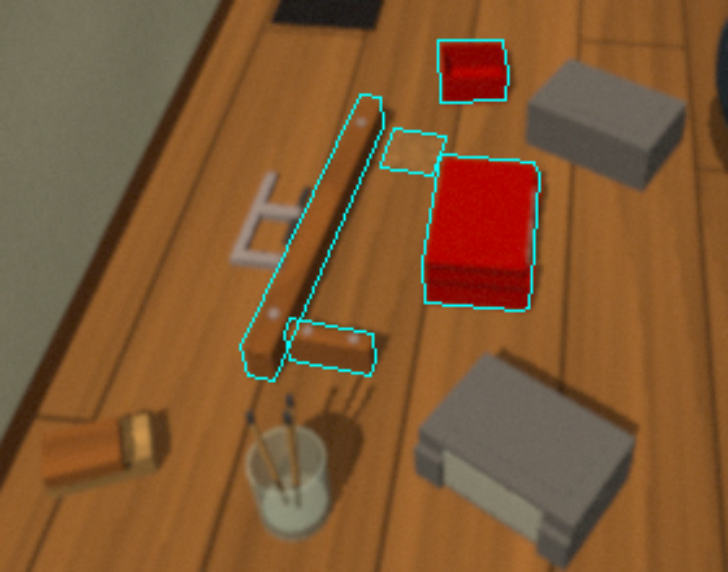

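```bash
cat >> h.py <<'E'
TH=np.radians(-6.2); FO=np.array([.6917,.080]); N=np.array([np.cos(TH),np.sin(TH)]); T=np.array([-N[1],N[0]])
ORI=[180,0,90-6.2]; Z=.040
def F2W(n,y): return FO+n*N+y*T
def W2F(p): d=np.asarray(p)[:2]-FO; return np.array([d@N,d@T])
def go(n,y,z=Z,v=.15,g=None):
    return env.servo_line([*F2W(n,y),z],max_speed=v,guard=g)
def st(msg=""):
    s=env.state(); f=s["contact_force"]; fn=np.array([f[:2]@N,f[:2]@T,f[2]])
    print(msg,"t",round(s["t"],2),"tcpF",(W2F(s["tool_pos"])*1e3).round(1),"z",round(s["tool_pos"][2]*1e3,1),"F(n,t,z)",fn.round(1)); return s,fn
def look(x0,name=None):
    xs=[]
    for n in("top","side"):
        p=cams.camera(n); r=cams.regions_of("bits_box",p); best=None
        for d in r:
            hsv=cv2.cvtColor(p["image"],cv2.COLOR_RGB2HSV); m=d["mask"]
            red=((hsv[...,1]>150)&((hsv[...,0]<6)|(hsv[...,0]>174)))[m].mean()
            if red>.5 and (best is None or d["conf"]>best["conf"]): best=d
        if best is not None:
            f,c=fit([(p,best["mask"])],SH["bits_box"],x0)
            print(n,"box F",(W2F(f)*1e3).round(1),"yawrel",np.degrees(f[2]-TH).round(1),"cost",round(c,3)); xs.append((f,c))
        if name: cv2.imwrite(f"pics/{name}_{n}.png",p["image"][:,:,::-1])
    return xs
E
python3 - <<'E'
from h import *
b=np.array([.5195,.0801]); R=np.array([[np.cos(.009),-np.sin(.009)],[np.sin(.009),np.cos(.009)]])
pl=W2F(b+R@[-.063,.07]); pr=W2F(b+R@[-.063,-.07]); print("posts F",pl,pr,"box",W2F(b))
set_gripper(0.0,force=40)
a=F2W(pl[0]-.034,pl[1]+.002)
print(kin.inverse_kinematics([*a,Z],ORI))
env.move_ptp([*a,.16],ORI); st()
go(pl[0]-.034,pl[1]+.002,v=.12); st("down")
p=cams.camera("wrist"); cv2.imwrite("pics/c_wrist.png",p["image"][:,:,::-1])
look((.52,.08,.009),"c")
E
```

```text
posts F [-0.24195729  0.04365428] [-0.22558538 -0.09538514] box [-0.1712036  -0.01849807]
[ 5.68443205e+00  6.53994491e+00  1.24199369e+02 -2.54444375e-14
  4.92606865e+01  1.18844320e+01]
 t 4.31 tcpF [-275.4   45.3] z 160.2 F(n,t,z) [-0.6 -0.2  0.4]
down t 5.46 tcpF [-275.3   45.8] z 40.7 F(n,t,z) [-0.9 -0.7  1.4]
top box F [-166.6  -19.2] yawrel 7.2 cost 0.133
side box F [-170.8  -16.8] yawrel 7.9 cost 0.111
```

```bash
python3 -c "
import cv2,numpy as np
a=[cv2.imread(f'pics/c_{n}.png') for n in('top','side','wrist')]
cv2.imwrite('pics/c_all.png',np.vstack([np.hstack([cv2.resize(a[0][80:300,50:400],(400,250)),cv2.resize(a[1][60:340,100:460],(400,300))[:250]]),np.hstack([cv2.resize(a[2],(400,300)),np.zeros((300,400,3),np.uint8)])]))"
```

```text
(no output)
```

View pics/c_all.png

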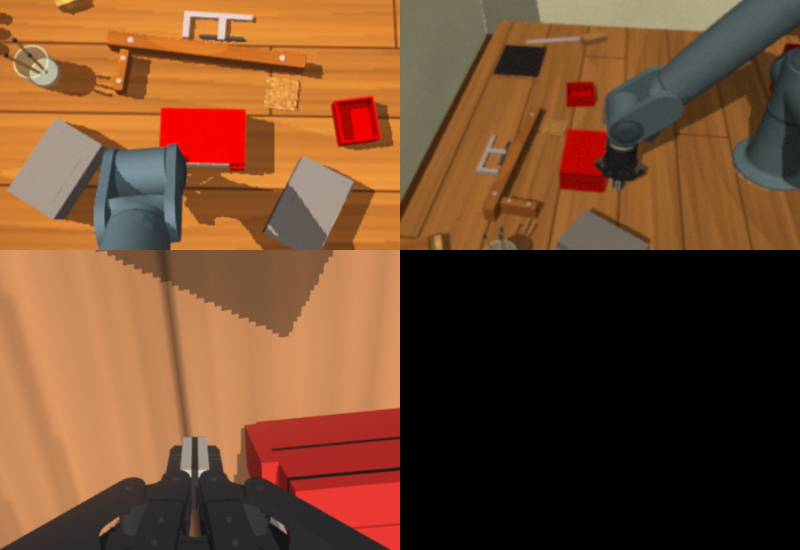

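The wrist view shows the closed gripper's linkage spreading along the push direction, so it could reach over the lid edge. I'll raise the fingertips to about 31 mm, still on the post (3–48 mm), and feel for contact.

```bash
sed -i 's/Z=.040/Z=.056/' h.py; python3 - <<'E'
from h import *
go(-.2753,.0457,v=.1); st()
h=go(-.235,.0457,v=.03,g=2.5); print(h); st("contact")
for n in("side","wrist"):
    p=cams.camera(n); cv2.imwrite(f"pics/d_{n}.png",cv2.resize(p["image"][:,:,::-1][140:260,220:380],None,fx=4,fy=4,interpolation=cv2.INTER_CUBIC) if n=="side" else p["image"][:,:,::-1])
E
```

```text
t 6.02 tcpF [-274.6   45.9] z 56.7 F(n,t,z) [ 0.3  0.2 -0.6]
True
contact t 6.78 tcpF [-255.8   45.7] z 55.6 F(n,t,z) [ 0.4  0.2 -0.3]
```

View pics/d_side.png

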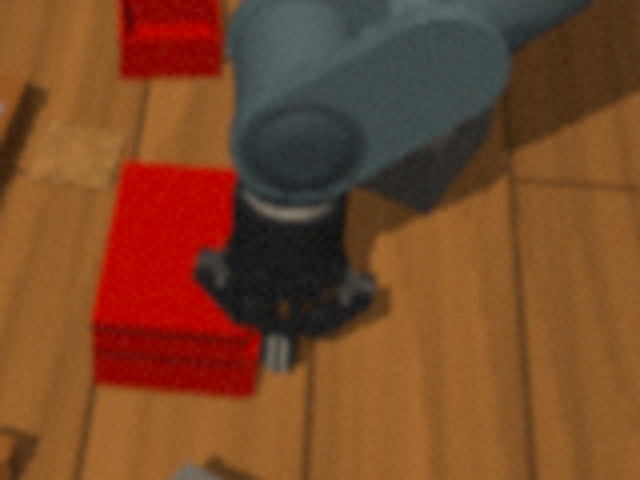

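View pics/d_wrist.png

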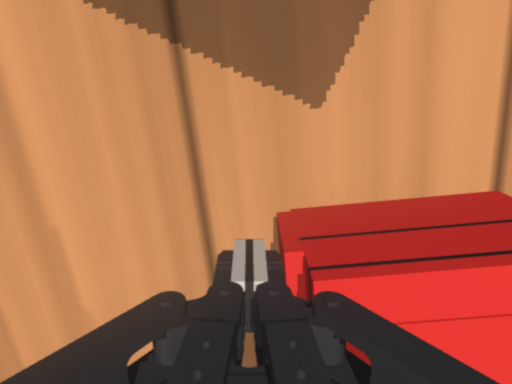

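```bash
python3 - <<'E'
from h import *
go(-.244,.050,v=.03); st("mid")
go(-.220,.0585,v=.035,g=14); st("end")
p=cams.camera("wrist"); cv2.imwrite("pics/e_wrist.png",p["image"][:,:,::-1])
go(-.252,.0585,v=.12); st()
look((.535,.08,-.1),"e")
E
```

```text
mid t 7.47 tcpF [-243.6   50.1] z 56.1 F(n,t,z) [-0.5 -0.7 -0.6]
end t 8.35 tcpF [-219.8   58.5] z 56.0 F(n,t,z) [-0.9  0.1 -0.6]
 t 8.82 tcpF [-251.5   58.5] z 56.4 F(n,t,z) [ 0.5 -0.4  0.5]
top box F [-151.9  -21.5] yawrel -9.5 cost 0.13
side box F [-137.   -16.1] yawrel 6.7 cost 0.199
```

View pics/e_wrist.png

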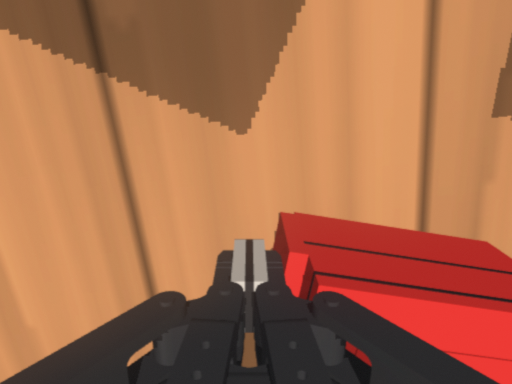

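View pics/e_side.png

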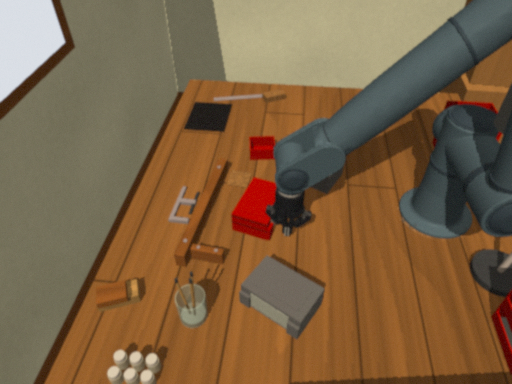

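```bash
cat >> h.py <<'E'
def look(x0,name=None,wt=True):
    vs=[];
    for n in("top","side"):
        p=cams.camera(n); im=p["image"]; hsv=cv2.cvtColor(im,cv2.COLOR_RGB2HSV)
        red=((hsv[...,1]>150)&((hsv[...,0]<6)|(hsv[...,0]>174))&(hsv[...,2]>40)).astype(np.uint8)
        roi=np.zeros_like(red); hull=cv2.convexHull(proj(p,world(SH["bits_box"],x0)).astype(np.int32))
        cv2.fillConvexPoly(roi,hull,1); roi=cv2.dilate(roi,np.ones((41,41),np.uint8))
        m=red&roi
        ign=cv2.dilate(((hsv[...,1]<110)&(m==0)).astype(np.uint8),np.ones((3,3),np.uint8))&(1-m)
        vs.append((p,m,ign))
        if name: cv2.imwrite(f"pics/{name}_{n}.png",im[:,:,::-1])
    if name:
        w=cams.camera("wrist"); cv2.imwrite(f"pics/{name}_wrist.png",w["image"][:,:,::-1])
    def up(m): return cv2.resize(m,None,fx=S,fy=S,interpolation=cv2.INTER_NEAREST)
    B=[(p,up(m),up(1-g)) for p,m,g in vs]
    def mk(sel):
        def cost(v):
            x=[v[0],v[1],v[2]/5]; c=0
            for i in sel:
                p,m,k=B[i]; a=sil(p,SH["bits_box"],x); c+=((a^m)&k).sum()/m.sum()
            return c/len(sel)
        return cost
    out=None
    for sel in([0],[1],[0,1]):
        v0=np.array([x0[0],x0[1],x0[2]*5])
        for k in(1,.4):
            r=minimize(mk(sel),v0,method="Nelder-Mead",options=dict(initial_simplex=v0+np.array([[0,0,0],[.012,0,0],[0,.012,0],[0,0,.4]])*k,xatol=1e-4,fatol=1e-5)); v0=r.x
        f=np.array([v0[0],v0[1],v0[2]/5])
        print(sel,"box F",(W2F(f)*1e3).round(1),"yawrel",np.degrees(f[2]-TH).round(1),"cost",round(r.fun,3))
    for s,y in(("L",.07),("R",-.07)):
        q=W2F(world(np.array([[-.063,y,0]]),f)[0]); print("post",s,(q*1e3).round(1))
    return f
E
python3 - <<'E'
from h import *
f=look((.545,.075,-.22),"f"); print(f)
E
```

```text
[0] box F [-154.9  -22.2] yawrel -8.9 cost 0.047
[1] box F [-157.2  -25.1] yawrel -9.9 cost 0.087
[0, 1] box F [-155.6  -22.8] yawrel -8.9 cost 0.073
post L [-207.    56.1]
post R [-228.7  -82.3]
[ 0.53452304  0.07410177 -0.26332736]
```

```bash
cat >> h.py <<'E'
def push(n0,y0,dn,dy,v=.04,g=25,back=.03,gc=2.5):
    """go to stand-off in front of post face (n0,y0), feel for it, push on by dn,dy"""
    s=env.state(); c=W2F(s["tool_pos"])
    sn=n0-.014-.012
    go(min(c[0],sn),c[1],v=.15)
    go(sn,y0,v=.2)
    h=go(n0,y0,v=.03,g=gc); s,_=st("touch %s"%h); c=W2F(s["tool_pos"])
    h=go(n0-.0135+dn,y0+dy,v=v,g=g); s,_=st("end %s"%h)
    c=W2F(s["tool_pos"]); go(c[0]-back,c[1],v=.15)
E
python3 - <<'E'
from h import *
go(-.262,.0585,v=.15)
push(-.2287,-.083,.044,-.018)
print(look((.557,.075,.08),"g"))
E
```

```text
touch True t 11.06 tcpF [-241.8  -82.8] z 55.6 F(n,t,z) [0.1 0.  0.3]
end False t 12.42 tcpF [-198.1 -101. ] z 56.2 F(n,t,z) [-0.6  0.  -0.9]
[0] box F [-133.2  -21.2] yawrel 8.8 cost 0.034
[1] box F [-131.9  -22.2] yawrel 10.3 cost 0.099
[0, 1] box F [-133.   -21.3] yawrel 9.4 cost 0.068
post L [-206.6   37.5]
post R [-183.8 -100.6]
[0.55713262 0.07320716 0.05508132]
```

View pics/g_side.png

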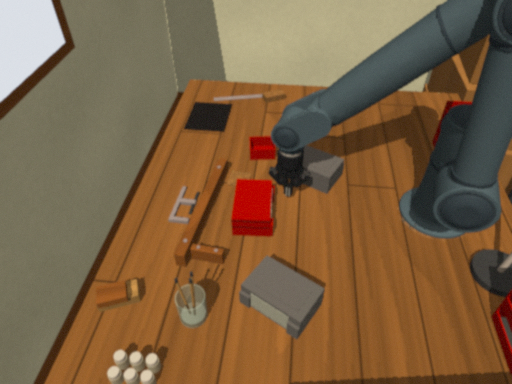

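View pics/g_wrist.png

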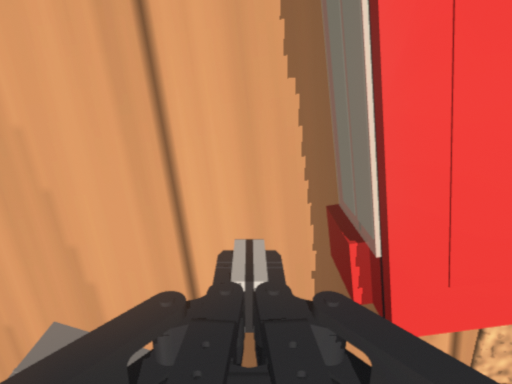

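```bash
python3 - <<'E'
from h import *
go(-.236,-.101,v=.15)
push(-.2066,.038,.044,.018)
print(look((.58,.072,-.28),"i"))
E
```

```text
touch True t 14.79 tcpF [-219.7   37.7] z 55.6 F(n,t,z) [-0.7 -1.  -0.4]
end False t 16.15 tcpF [-175.9   56. ] z 56.2 F(n,t,z) [-1.3  0.2  0.3]
[0] box F [-110.8  -22. ] yawrel -8.9 cost 0.051
[1] box F [-112.8  -25.3] yawrel -9.8 cost 0.07
[0, 1] box F [-111.9  -23.1] yawrel -8.8 cost 0.068
post L [-163.3   55.8]
post R [-184.9  -82.6]
[ 0.57800522  0.06913144 -0.2626404 ]
```

```bash
python3 - <<'E'
from h import *
go(-.214,.056,v=.15)
push(-.1849,-.083,.044,-.018,v=.035)
print(look((.60,.07,.06),"j"))
E
```

```text
touch True t 18.53 tcpF [-197.5  -82.8] z 55.6 F(n,t,z) [ 0.6 -0.5 -0.2]
end False t 20.05 tcpF [-154.3 -101. ] z 56.1 F(n,t,z) [-1.4 -0.8 -0.4]
[0] box F [-88.5 -21.5] yawrel 9.4 cost 0.037
[1] box F [-87.9 -22.8] yawrel 10.7 cost 0.086
[0, 1] box F [-88.6 -21.7] yawrel 9.9 cost 0.064
post L [-162.7   36.5]
post R [-138.7 -101.4]
[0.60127711 0.06803741 0.06374372]
```

```bash
python3 - <<'E'
from h import *
go(-.192,-.101,v=.15)
push(-.1627,.037,.036,.014,v=.025,g=12)
print(look((.617,.066,-.2),"k"))
E
```

```text
touch True t 22.43 tcpF [-175.3   36.7] z 55.6 F(n,t,z) [-0.4  0.4 -0.4]
end False t 24.14 tcpF [-140.2   51. ] z 56.1 F(n,t,z) [-1.5  0.6 -1.2]
[0] box F [-68.3 -22.4] yawrel -5.3 cost 0.038
[1] box F [-69.8 -26. ] yawrel -5.4 cost 0.046
[0, 1] box F [-68.8 -23.3] yawrel -5.2 cost 0.048
post L [-125.2   52.1]
post R [-137.8  -87.3]
[ 0.62079775  0.06430902 -0.19850037]
```

```bash
python3 - <<'E'
from h import *
go(-.166,.051,v=.15)
n0,y0=-.1378,-.087
sn=n0-.026
go(sn,y0,v=.2); go(n0,y0,v=.03,g=2.5); st("touch")
go(n0-.0135+.014,y0-.005,v=.02,g=12); st("a")
h=go(n0-.0135+.034,y0-.009,v=.012,g=10); st("fence? %s"%h)
look((.625,.064,-.05),"l")
st()
E
```

```text
touch t 26.24 tcpF [-152.5  -86.7] z 55.5 F(n,t,z) [0.2 0.4 0. ]
a t 27.24 tcpF [-137.1  -92. ] z 56.1 F(n,t,z) [-1.5 -0.9 -1.3]
fence? True t 27.97 tcpF [-133.4  -93. ] z 55.4 F(n,t,z) [0.2 0.3 0.2]
[0] box F [-60.  -22.4] yawrel 2.2 cost 0.041
[1] box F [-58.9 -23.6] yawrel 2.7 cost 0.068
[0, 1] box F [-60.  -22.5] yawrel 2.3 cost 0.056
post L [-125.7   45. ]
post R [-120.1  -94.9]
 t 28.12 tcpF [-134.2  -93. ] z 54.9 F(n,t,z) [-0.9 -0.  -0.7]
```

```bash
cat >> h.py <<'E'
def press(d,target=13,step=.0004,nmax=30,hold=.3,cap=19):
    """d: unit dir in fence frame; creep on until the force along it reaches target, hold"""
    c=W2F(env.state()["tool_pos"]); d=np.asarray(d,float); log=[]
    for i in range(nmax):
        q=c+d*step*(i+1); go(q[0],q[1],v=.01)
        s=env.state(); f=s["contact_force"]; F=-(np.array([f[:2]@N,f[:2]@T])@d); log.append(round(F,1))
        if F>=target: break
    print("press",log)
    for k in range(3):
        env.pause(hold/3); _,fn=st("hold")
    return q
E
python3 - <<'E'
from h import *
go(-.152,-.093,v=.15)
n0,y0=-.1257,.046
go(n0-.026,y0,v=.2); go(n0,y0,v=.03,g=2.5); st("touch")
h=go(n0-.0135+.02,y0+.003,v=.012,g=10); st("flush? %s"%h)
press([1,0]); 
look((.63,.064,-.108),"m")
st()
E
```

```text
touch t 29.77 tcpF [-138.2   45.7] z 55.6 F(n,t,z) [-0.4  0.6  0.5]
flush? True t 30.67 tcpF [-132.3   47.3] z 54.5 F(n,t,z) [ 0.3 -0.8  0. ]
press [np.float64(1.9), np.float64(3.7), np.float64(4.4), np.float64(7.0), np.float64(7.5), np.float64(9.1), np.float64(10.8), np.float64(11.4), np.float64(13.9)]
hold t 33.21 tcpF [-131.6   47.2] z 55.7 F(n,t,z) [-13.2  -2.5  10.1]
hold t 33.31 tcpF [-131.6   47.2] z 55.7 F(n,t,z) [-14.1  -0.9  10. ]
hold t 33.41 tcpF [-131.6   47.2] z 55.7 F(n,t,z) [-13.3  -1.8  10.2]
[0] box F [-56.  -21.8] yawrel 0.1 cost 0.057
[1] box F [-58.1 -25.4] yawrel -1.0 cost 0.03
[0, 1] box F [-56.9 -22.7] yawrel 0.1 cost 0.054
post L [-120.    47.2]
post R [-119.8  -92.8]
 t 33.56 tcpF [-131.6   47.2] z 55.7 F(n,t,z) [-14.1  -1.9  10. ]
```

```bash
python3 - <<'E'
from h import *
go(-.150,.047,v=.15); st()
go(-.147,-.092,v=.2); h=go(-.110,-.092,v=.018,g=8); st("touch %s"%h)
press([1,0],step=.0007,target=11)
p=cams.camera("wrist"); cv2.imwrite("pics/n_wrist.png",p["image"][:,:,::-1])
go(-.155,-.092,v=.15)
look((.63,.064,-.108),"n"); st()
E
```

```text
t 33.85 tcpF [-149.6   47.1] z 56.3 F(n,t,z) [ 0.3 -1.2 -0.5]
touch True t 35.74 tcpF [-132.4  -92. ] z 55.4 F(n,t,z) [0.8 0.1 0.6]
press [np.float64(1.9), np.float64(5.3), np.float64(7.1), np.float64(10.1), np.float64(12.3)]
hold t 37.14 tcpF [-131.8  -92. ] z 55.5 F(n,t,z) [-13.1  -0.8   8.8]
hold t 37.24 tcpF [-131.8  -92. ] z 55.5 F(n,t,z) [-13.1  -1.2   7.8]
hold t 37.34 tcpF [-131.8  -91.9] z 55.4 F(n,t,z) [-13.4  -0.9   8.8]
[0] box F [-56.5 -23.4] yawrel -0.1 cost 0.041
[1] box F [-54.1 -23.9] yawrel 1.0 cost 0.07
[0, 1] box F [-56.2 -23.5] yawrel -0.1 cost 0.058
post L [-119.1   46.6]
post R [-119.3  -93.4]
 t 37.87 tcpF [-153.6  -92.1] z 56.6 F(n,t,z) [-0.4 -0.2  0.6]
```

```bash
python3 -c "
import cv2,numpy as np
a=[cv2.imread(f'pics/n_{n}.png') for n in('top','side')]
cv2.imwrite('pics/n_all.png',np.vstack([cv2.resize(a[0][90:220,120:380],(600,300)),cv2.resize(a[1][140:270,150:370],(508,300)).copy() if 0 else cv2.copyMakeBorder(cv2.resize(a[1][140:270,150:370],(508,300)),0,0,0,92,0)]))"
```

```text
(no output)
```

View pics/n_all.png

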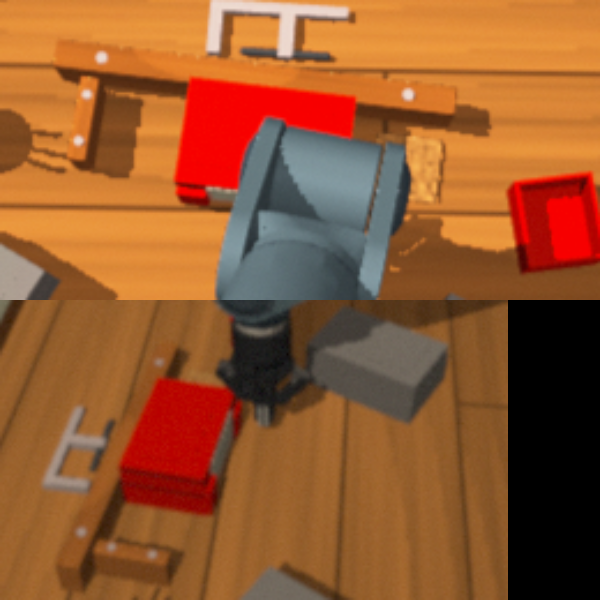

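```bash
python3 - <<'E'
from h import *
go(-.154,-.150,z=.09,v=.2); go(-.052,-.150,z=.09,v=.2); go(-.052,-.140,z=.050,v=.12)
h=go(-.052,-.105,z=.050,v=.025,g=2.5); s,_=st("touch %s"%h); y=W2F(s["tool_pos"])[1]
h=go(-.051,-.070,z=.050,v=.035,g=14); st("a %s"%h)
look((.635,.11,-.108),"o")
E
```

```text
touch True t 40.32 tcpF [ -52.4 -121.2] z 49.5 F(n,t,z) [-0.5  0.2 -0.2]
a False t 41.95 tcpF [-50.8 -69.9] z 50.2 F(n,t,z) [-0.9 -1.7 -1.7]
[0] box F [-55.7  30. ] yawrel -0.0 cost 0.049
[1] box F [-54.3  26.5] yawrel 1.2 cost 0.07
[0, 1] box F [-54.9  29.2] yawrel 0.8 cost 0.066
post L [-118.9   98.3]
post R [-117.   -41.7]
```

View pics/o_side.png

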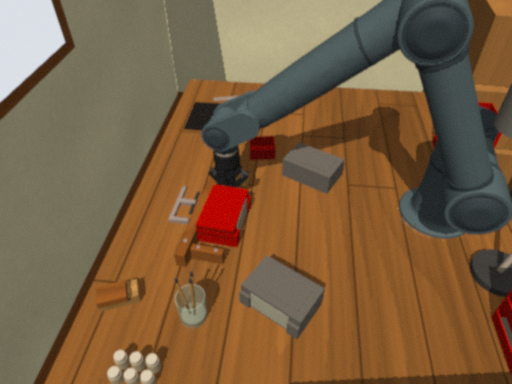

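View pics/o_wrist.png

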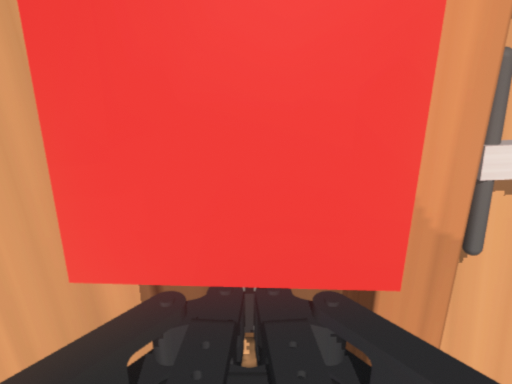

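```bash
python3 - <<'E'
from h import *
h=go(-.0505,-.036,z=.050,v=.025,g=12); st("a %s"%h)
h=go(-.050,-.008,z=.050,v=.013,g=9); s,_=st("stop? %s"%h)
c=W2F(s["tool_pos"])
i=0
while h and i<14:
    i+=1; go(c[0],c[1]+.0006*i,z=.050,v=.01)
    f=env.state()["contact_force"][:2]@T
    if f<-11.5: break
print(i,f)
for k in range(3): env.pause(.1); st("hold")
look((.643,.155,-.108),"p")
E
```

```text
a False t 43.61 tcpF [-50.7 -36.5] z 50.2 F(n,t,z) [-2.  -6.1  1.4]
stop? True t 44.75 tcpF [-50.9 -24.8] z 49.8 F(n,t,z) [-0.1 -1.4 -0. ]
4 -11.691041344927452
hold t 45.92 tcpF [-51.1 -24.7] z 49.7 F(n,t,z) [ -1.3 -13.1   1.1]
hold t 46.02 tcpF [-51.1 -24.7] z 49.7 F(n,t,z) [ -1.4 -11.8   0.8]
hold t 46.12 tcpF [-51.1 -24.7] z 49.8 F(n,t,z) [ -0.9 -12.    0.9]
[0] box F [-55.4  73.8] yawrel -0.3 cost 0.048
[1] box F [-52.3  54.9] yawrel 0.5 cost 0.165
[0, 1] box F [-54.9  73.3] yawrel 0.5 cost 0.126
post L [-118.5  142.7]
post R [-117.3    2.7]
```

View pics/p_wrist.png

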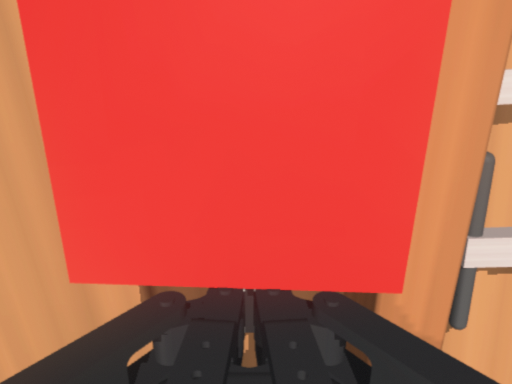

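View pics/p_side.png

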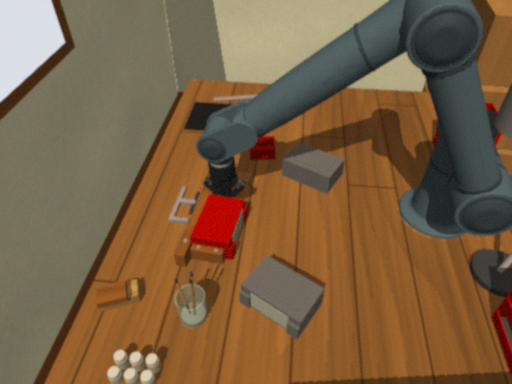

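```bash
python3 - <<'E'
from h import *
go(-.051,-.06,z=.050,v=.12); go(-.08,-.09,z=.2,v=.2); 
look((.643,.155,-.108),"q")
a=F2W(-.17,.05); env.move_ptp([*a,.30],ORI); st()
p=cams.camera("wrist"); cv2.imwrite("pics/r_wrist.png",p["image"][:,:,::-1])
s=cams.camera("side"); t=cams.camera("top")
cv2.imwrite("pics/r_top.png",cv2.resize(t["image"][90:220,120:330,::-1],None,fx=3,fy=3)); cv2.imwrite("pics/r_side.png",cv2.resize(s["image"][160:290,150:350,::-1],None,fx=4,fy=4))
E
```

```text
[0] box F [-54.6  74. ] yawrel -0.3 cost 0.057
[1] box F [-55.3  71.6] yawrel 1.2 cost 0.208
[0, 1] box F [-54.6  73.1] yawrel 0.9 cost 0.136
post L [-118.7  142.1]
post R [-116.5    2.1]
 t 48.62 tcpF [-169.9   49.4] z 298.9 F(n,t,z) [-0.  -0.1  0.9]
```

View pics/r_wrist.png

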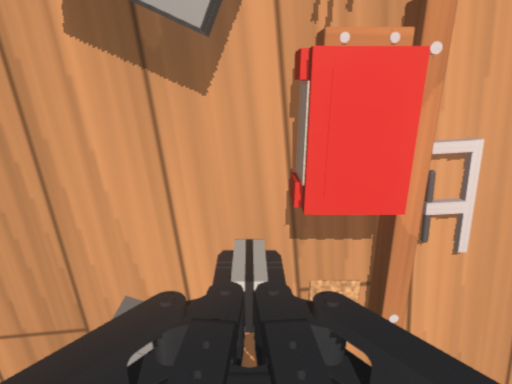

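View pics/q_top.png

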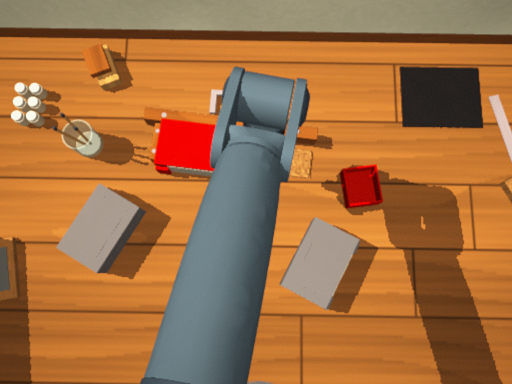

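View pics/r_side.png

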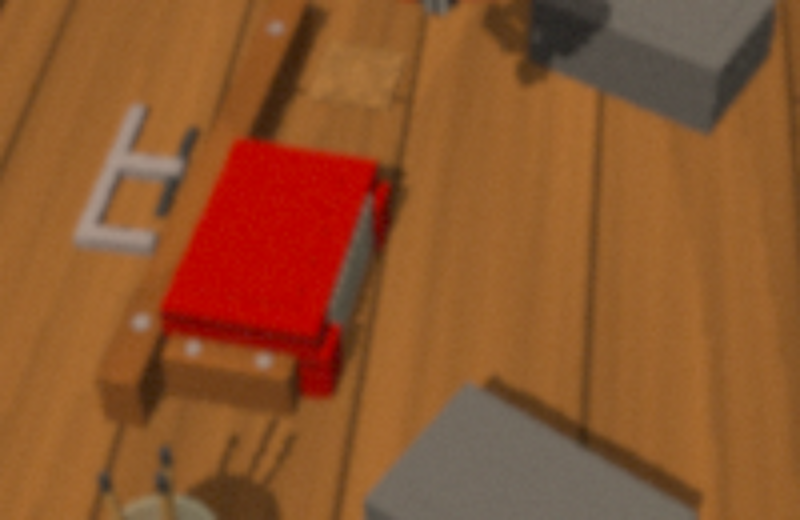

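```bash
python3 - <<'E'
from h import *
go(-.160,.143,z=.12,v=.3); go(-.152,.142,v=.15)
h=go(-.120,.142,v=.018,g=6); st("L %s"%h)
go(-.150,.142,v=.15); go(-.148,.004,v=.25)
h=go(-.120,.004,v=.018,g=6); st("R %s"%h)
go(-.17,.004,v=.15); go(-.2,.0,z=.2,v=.25); st()
p=cams.camera("wrist"); cv2.imwrite("pics/s_wrist.png",p["image"][:,:,::-1])
look((.643,.155,-.108),"s")
E
```

```text
L True t 51.3 tcpF [-132.3  141.9] z 55.4 F(n,t,z) [1.1 0.  0.1]
R True t 53.22 tcpF [-132.5    3.9] z 55.4 F(n,t,z) [0.4 0.1 0.7]
 t 54.36 tcpF [-2.001e+02 -1.000e-01] z 199.0 F(n,t,z) [ 0.2  0.1 -1. ]
[0] box F [-56.8  74.8] yawrel 0.2 cost 0.019
[1] box F [-55.   72.1] yawrel 0.8 cost 0.208
[0, 1] box F [-56.5  74.5] yawrel 0.1 cost 0.117
post L [-119.6  144.4]
post R [-119.4    4.4]
```

View pics/s_top.png

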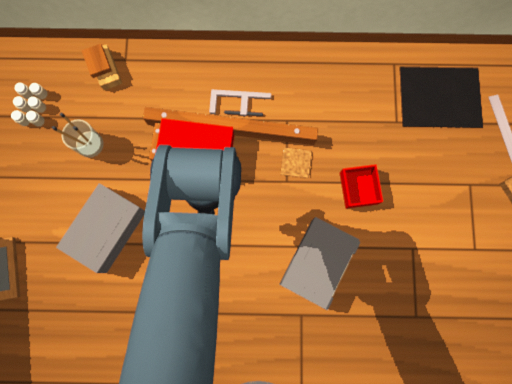

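```bash
python3 - <<'E'
from h import *
workorder.job_done(); st()
E
```

```text
the job is handed in; nothing more can be done
the job is handed in; nothing more can be done
```

I walked the red bits box to the back fence, pressed it square, slid it left and pressed it against the side stop. I handed the job in at about 54.5 s with the gripper clear of everything.

**Walk to the fence:** I used seven short pushes with the closed fingers, alternating left and right and always on the posts. The largest swing I measured was about 10° out of square.

**Fence press:** I pressed each post in turn at about 13–14 N and held at least 0.3 s. The left and right contact positions agreed to 0.2 mm, so the box was square. An upward force of 8–10 N I can't explain also showed during these presses. It brought the wrist total to about 16–17 N, still within 10–20 N.

**Side stop:** I pressed the box against it at about 12 N and held 0.3 s.

**Last checks:**
- Light touches on both posts after the side push gave contact at −132.3 and −132.5 mm, against −132.3 and −132.4 mm at the fence. The box was still flush there.
- The top camera put the box within about 2 mm and 0.3° of where it should be. The wrist and side pictures showed no gap at the fence or the stop.
- The side-camera fit was poor with the arm partly in view, at 0.8–1.2° and 2–4 mm off. I gave it less weight.
- I did not touch the box again at the side stop after pressing it. That check rests on the cameras.
- The jar, the small open box and the grey look-alikes looked unmoved in the pictures.

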